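Pop the latched door and reset the breaker under it

ROBOT

A 6-joint arm with a two-finger parallel gripper is mounted at the origin on a cart in front of the work surface, level with it; the furniture and walls round the work are solid. World frame = base frame: x ahead of the robot, y to its left, z up, the work surface at z = 0. Lengths are in mm, angles in rad, forces in N, time in s.
With the tool pointing down it reaches from about 275 to 825 mm from the base axis. Payload 5.2 kg.
Tool frame: the origin (TCP) lies at the very end of the fingers, on their centre line; the grasp point (between the pads) lies 19 mm behind it; z points along the fingers, y is the direction in which the jaws open and shut (so a half turn about z gives the same grasp; the last joint's range is limited). The gripper opens to 93 mm and grips with 3 to 60 N. Pads are 15 mm wide; open, the fingers measure 128 mm over their backs; the gripper's body (75 mm by 188 mm) begins 65 mm behind the grasp point.
Start: joints at [-1.405, 0.259, 1.535, -0, 1.348, -0.203], TCP at [198.294, -513.015, 218.653] pointing down, gripper open.
Joint ranges: [-3.14, 3.14], [-0.91, 2.08], [0.19, 2.58], [-1.22, 4.36], [0.22, 2.71], [-3.12, 3.12]. Speed limits (rad/s): [2.57, 2.57, 3.14, 3.14, 3.14, 3.14].

INTERFACE

Orientations are given as [roll, pitch, yaw] about the fixed x, y, z axes, in that order (R = Rz(yaw) Ry(pitch) Rx(roll)).
In Python, from bench import robot gives the robot as it stands. The module is installed in compiled form; this text tells all that it offers. Calls block until the motion is done:
- robot.move_ptp(position, orientation): joint-space move of the TCP to a pose.
- robot.move_linear(position, ori=None, speed=150, f_stop=None): straight line of the TCP; ori=None keeps the orientation; speed is the mean speed in mm/s. With f_stop (N) it stops when the force on the tool has changed by that much, and returns True; else False.
- robot.move_j(angles): joint-space move.
- robot.move_gripper(opening): opening from 0.0 (shut) to 1.0 (fully open); the grip force is fixed at half the most; returns when the fingers have stopped.
- robot.sleep(seconds).
- robot.inverse_kinematics(position, orientation): joint angles nearest the present ones, or None.
- robot.get_image(name): name is "scene" or "top"; returns a dict with "img" (400x640x3 uint8, blue, green, red), "fovy" (degrees; the focal length in pixels is half the picture's height over the tangent of half this angle, whatever the lens; pixels are square), "cx", "cy" (the principal point, pixels), "eye" and "orientation" of the camera in the world. Camera axes: x right, y down, z forward; pixel columns grow to the right and rows downward; lengths in mm; the calibration is good to about 2 mm. A picture is of the moment at which its call begins. There is no depth.
A pose or a line that the arm cannot do raises robot.MotionError and nothing moves.
- robot.hand_in(): hands the job in, once; it reports no verdict.
Readings, each from a call of its own:
- robot.current_t(): time.
- robot.current_qpos(): joint angles.
- robot.current_joint_vel(): joint speeds.
- robot.current_joint_efforts(): joint torques, N m.
- robot.current_tcp_pos(): TCP position.
- robot.current_eef_rot(): TCP orientation.
- robot.current_contact_force(): force on the tool from outside, world axes, zero at the start.
- robot.current_ft_torque(): the same for the moment, N m.
- robot.current_gripper_width(): opening from 0.0 (shut) to 1.0 (fully open).
Only numpy, scipy, OpenCV 4.12 (cv2) and the standard library are available. Lean on these libraries where they do the work, as an engineer would, in place of code of your own. Each camera call takes 0.05 s, during which the arm holds its last target. There are 200 camera calls.

TASK

The breaker in the supply box with the blue door has tripped. Push the ribbed end of the blue door down to its stop and let go, so that the push-push latch lets it spring open; once you see that it stays wide open by itself for a moment, push the red breaker button under it fully home and leave the door standing open. Only press and touch: pinch and lift nothing, never push the blue door shut again after it has popped, leave the orange door shut, and do not shift the loose things around.

Things in the scene. Friction and masses are not known exactly. Their poses are not given: they have to be found in the camera images.
- blue_unit: white supply box with a blue door on top, 140 (its x) x 98 (its y) x 51 mm to its side walls, fixed to the worktop. Origin: centre of its underside, on the worktop; x points from its low front wall (with a green lens, 38 mm high) to its high rear (hinge and cable gland), z up
- orange_unit: a second, identical box, fixed, with an orange door: not to be operated. Origin and axes as for the blue one; the two boxes may have changed places
- blue_unit_door (a joint): angle of the blue door about its hinge, which lies along the box's y at x = +47, z = 52 mm in the box's frame. About +0.01 = latched shut and level; pressing it in makes it negative, stop at -0.08: the stop is firm (8 to 9 mm down at the pad). It must pass -0.065 (about 3 N) for the latch to let go. When let off it then springs up by itself in about 1 s to 2.1 (wide open, leaning back) and stays there. Pushing it shut and in again latches it
- orange_unit_door (a joint): angle of the orange door, the same mechanism; about +0.01 = latched shut
- blue_unit_press (a point): middle of the ribbed press pad (black ribs) on the upper face of the blue door, 98 mm from the hinge line and 20 mm from the door's front edge; with the door shut at x = -51, y = 0, z = 56 mm in the box's frame. The door is 116 x 82 x 5 mm and moves with a gap between side walls 88 mm apart; the front is open
- blue_unit_breaker (a joint): travel of the red breaker button under the blue door, m, growing as it is pressed down: 0 = tripped (fully out), 0.007 = fully home; about 2 N moves it and it stays where it is left
- blue_unit_breaker_top (a point): centre of the top of the red round button, 17 mm across, in the well under the blue door: at x = +6, y = 0 mm in the box's frame, z = 36.5 mm when fully out and 29.5 mm when home, inside a black square bezel whose top is at 25 mm. The well measures 66 x 88 mm (box's x from -18 to +48) and its side walls end at 51 mm
- blue_unit_latch (a joint): sideways place of the hidden latch carriage inside the blue box, m; not to be touched. 0 = latched; about -0.007 when the door is pressed to its stop the first time; about +0.011 once the door has popped; it goes back to 0 if the door is pushed in again
- bottle_red: loose white reagent bottle with a red cap, 33 mm across, 67 mm high, origin at the centre of its underside; leave it
- bottle_amber: loose amber bottle with a black cap, 33 mm across, 68 mm high, origin at the centre of its underside; leave it
- petri: loose red-brown round dish, 91 mm across, 16 mm high, origin at the centre of its underside; leave it
- bench_timer: loose white bench timer, 64 x 64 x 19 mm, origin at the centre of its underside; leave it. To its right a fixed magnifier lamp is clamped to the worktop edge near x = 0.4, y = -0.43 m, its arm rising from there to the back: keep the arm clear of it
- trough: loose white open trough, 46 x 106 x 26 mm, origin at the centre of its underside; leave it

How it is judged:
By the outcome, as a careful person would: the job done as asked, in the order asked, and still so for the second after the job is handed in, with the robot touching nothing.
It also fails if it takes over 45 s, if anything falls off the work surface, if the arm or the gripper's body presses on something with over 40 N, if the wrist force passes 120 N, or if a joint passes its speed limit or range.

## Working session

There is one attempt and no reset: what is moved stays moved. The work goes in short steps, each a Python script; the robot and the scene stay as the last script left them, time stands still between calls to the robot, and variables do not carry over. Pictures are saved under pics/ and viewed, on a budget of 10 in all, crops included, one or two more only if the job needs it, and the job is handed in when it is done.

```bash
mkdir -p pics; python3 - <<'E'
from bench import robot
import cv2
for n in("scene","top"):
    d=robot.get_image(n); cv2.imwrite(f"pics/{n}0.png",d["img"])
    print({k:v for k,v in d.items() if k!="img"})
print(robot.current_t(),robot.current_eef_rot())
E
```

```text
{'fovy': 56.69215538442211, 'cx': 319.2023224691646, 'cy': 200.88568384027482, 'eye': array([-96.53782947, 622.03376001, 484.9027642 ]), 'orientation': array([-2.02728576,  0.01727851, -2.26173456])}
{'fovy': 49.97112126555094, 'cx': 315.4887996190358, 'cy': 197.31783519428234, 'eye': array([ 484.24211023,  101.55785698, 1375.11749049]), 'orientation': array([-3.09397405, -0.00725648, -1.59003636])}
0.1 [-3.14002297e+00 -3.49343991e-04  3.68798267e-01]
```

View pics/scene0.png

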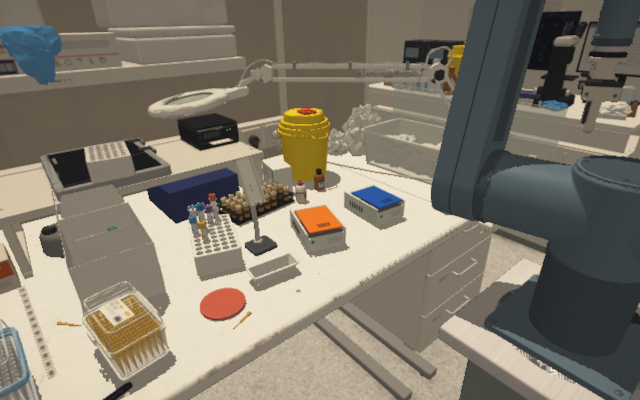

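View pics/top0.png

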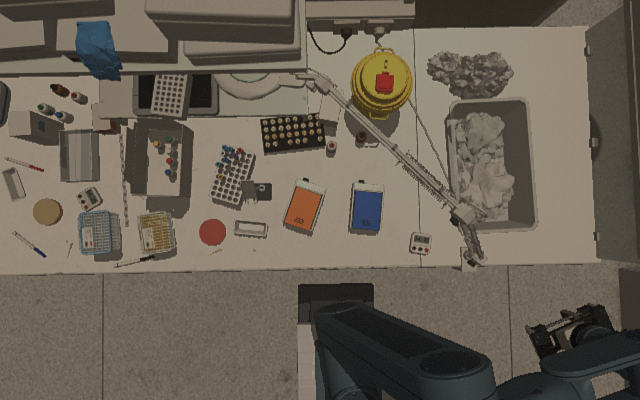

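The scene view shows the blue door at (375,200) and the orange one at (318,220). In the top view, blue is at (367,208) and orange at (304,207). The black ribs are on the robot side, and the lamp arm runs from (470,240) to (315,80). Next I'll locate the box and the height of the lamp arm.

```bash
cat > h.py <<'E'
import numpy as np,cv2
from scipy.spatial.transform import Rotation as R
def ray(d,p):
    f=d["img"].shape[0]/2/np.tan(np.radians(d["fovy"]/2))
    v=R.from_euler("xyz",d["orientation"]).as_matrix()@np.array([(p[0]-d["cx"])/f,(p[1]-d["cy"])/f,1])
    return d["eye"],v/np.linalg.norm(v)
def plane(d,p,z):
    e,v=ray(d,p); return (e+v*(z-e[2])/v[2])[:2]
def tri(d1,p1,d2,p2):
    e1,v1=ray(d1,p1);e2,v2=ray(d2,p2)
    s=np.linalg.lstsq(np.c_[v1,-v2],e2-e1,rcond=None)[0]
    a,b=e1+v1*s[0],e2+v2*s[1]; return (a+b)/2,np.linalg.norm(a-b)
E
python3 - <<'E'
from bench import robot
from h import *
t=robot.get_image("top");s=robot.get_image("scene")
for n,d in(("top",t),("scene",s)):
    hsv=cv2.cvtColor(d["img"],cv2.COLOR_BGR2HSV)
    m=cv2.inRange(hsv,(100,130,60),(125,255,255))
    if n=="top": m[:150]=0;m[250:]=0;m[:,:330]=0
    else: m[:,:330]=0;m[:160]=0;m[240:]=0;m[:,420:]=0
    m=cv2.morphologyEx(m,cv2.MORPH_CLOSE,np.ones((5,5)))
    c=max(cv2.findContours(m,0,2)[0],key=cv2.contourArea)
    # contour back to world plane at door top
    w=np.array([plane(d,p[0],55) for p in c],np.float32)
    r=cv2.minAreaRect(w);print(n,cv2.contourArea(c),r);print(cv2.boxPoints(r))
print(tri(t,(462,215),s,(437,72)),tri(t,(315,80),s,(262,73)))
a=cv2.resize(t["img"][140:260,260:460],None,fx=4,fy=4,interpolation=2)
cv2.imwrite("pics/c.png",a)
E
```

```text
top 864.0 ((504.43646240234375, -65.83274841308594), (79.4391860961914, 110.63818359375), 83.72278594970703)
[[ 445.10614   -99.26567 ]
 [ 555.081    -111.36274 ]
 [ 563.7668    -32.399826]
 [ 453.79193   -20.302757]]
scene 502.0 ((502.7713928222656, -62.32600784301758), (80.07655334472656, 113.98905181884766), 83.6557388305664)
[[ 441.7016    -95.82107 ]
 [ 554.99255  -108.4171  ]
 [ 563.8412    -28.830948]
 [ 450.55023   -16.234917]]
(array([ 485.26880401, -253.13400878,  356.6747379 ]), np.float64(3.2230534985538544)) (array([810.59863809,  82.99442198, 358.3393685 ]), np.float64(14.404588865750556))
```

View pics/c.png

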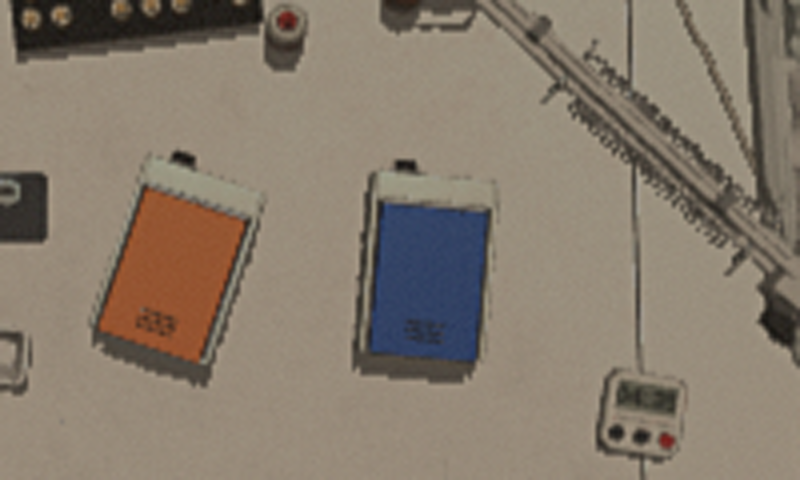

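The crop shows the blue ribs at crop (425,330), which is the end nearest the robot, and the hinge rear is away from it. Both views agree on the door to about 3 mm. The lamp arm is at z≈357, about 100 mm to the side of the box, so I'll tuck the arm in before swinging.

```bash
cat >> h.py <<'E'
yaw=-0.11; ori=[np.pi,0,yaw]
C=np.array([503.6,-64.0])          # door centre = box (-13,0)
def box(x,y,z):
    c,s=np.cos(yaw),np.sin(yaw); v=np.array([x+13,y]); return [*(C+[c*v[0]-s*v[1],s*v[0]+c*v[1]]),z]
E
python3 - <<'E'
from bench import robot
from h import *
robot.move_gripper(0.0)
r=340/550; p=robot.current_tcp_pos()
robot.move_linear([p[0]*r,p[1]*r,220],speed=200)
q=np.array(robot.current_qpos()); q[0]=-0.15; print(q)
robot.move_j(list(q)); print(robot.current_tcp_pos(),robot.current_t())
robot.move_ptp(box(-120,0,120),ori)
print(robot.current_qpos(),robot.current_tcp_pos(),robot.current_t())
robot.move_linear(box(-53,0,75),speed=150)
for n in("scene",): cv2.imwrite(f"pics/{n}1.png",cv2.resize(robot.get_image(n)["img"][60:300,240:560],None,fx=2.5,fy=2.5))
print(robot.current_tcp_pos(),robot.current_contact_force(),robot.current_t())
E
```

```text
[-1.50000000e-01 -1.42246591e-01  1.96287546e+00  1.18588014e-04
  1.32002683e+00 -3.31646956e-01]
[335.61894735  60.87010291 220.13897833] 4.45
[-4.11692357e-01  8.95107439e-02  2.01047276e+00  8.11316005e-05
  1.04147687e+00  1.26888942e+00] [397.24607775 -52.5254025  120.12998473] 5.875
[463.25202128 -59.32217267  75.3128813 ] [0.36373869 0.07402852 0.00933612] 6.6167
```

View pics/scene1.png

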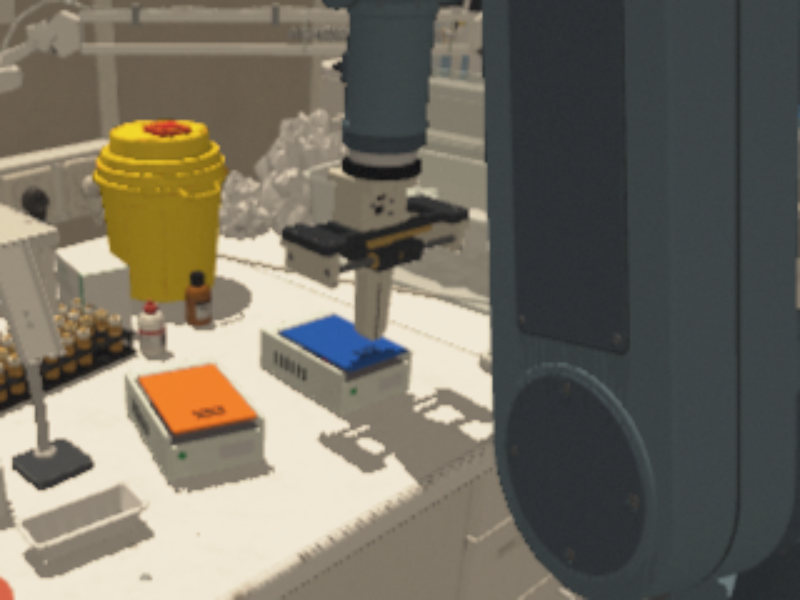

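The shut fingers are over the ribbed end of the blue door, at crop (372,340). Now I'll press it and retreat up and back.

```bash
python3 - <<'E'
from bench import robot
from h import *
robot.move_linear(box(-53,0,60),speed=100)
print("stop",robot.move_linear(box(-53,0,40),speed=25,f_stop=14),robot.current_tcp_pos(),robot.current_contact_force())
robot.sleep(0.15); print(robot.current_tcp_pos(),robot.current_contact_force())
robot.move_linear(box(-150,0,125),speed=250)
print(robot.current_contact_force(),robot.current_t())
robot.sleep(1.8)
a=robot.get_image("scene")["img"]; robot.sleep(.5); b=robot.get_image("scene")["img"]
t=robot.get_image("top")["img"]
print("diff",cv2.absdiff(a,b)[120:260,280:440].max(),robot.current_t())
cv2.imwrite("pics/s2.png",np.hstack([cv2.resize(x,(400,400),interpolation=2) for x in(b[120:260,290:430],t[140:260,300:420])]))
E
```

```text
stop True [464.38011415 -59.84856134  48.50452782] [-1.21411258 -0.45868911  3.12658972]
[464.35848694 -59.82390137  48.4322379 ] [0.56356945 0.11840913 1.38752405]
[ 0.19217363 -0.50159115  0.73177497] 8.25
diff 10 10.7
```

View pics/s2.png

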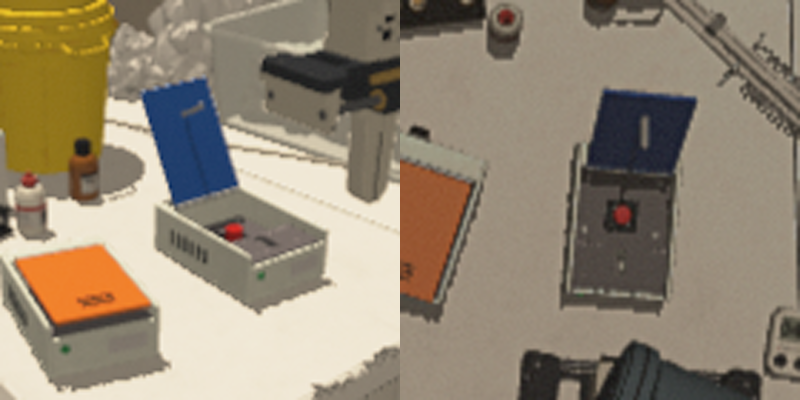

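The door stands wide open and didn't move between two frames 0.5 s apart. The red button is at about (367,204) in the top view and (372,201) in the scene view. I'll locate it and press it.

```bash
python3 - <<'E'
from bench import robot
from h import *
P=[]
D={n:robot.get_image(n) for n in("top","scene")}
for n,(x0,x1,y0,y1) in(("top",(355,380,192,215)),("scene",(360,385,190,212))):
    d=D[n]; h=cv2.cvtColor(d["img"],cv2.COLOR_BGR2HSV)
    m=(((h[...,0]<8)|(h[...,0]>172))&(h[...,1]>140)&(h[...,2]>90))
    k=np.zeros_like(m);k[y0:y1,x0:x1]=1
    ys,xs=np.nonzero(m&k); p=(xs.mean(),ys.mean()); P.append(p)
    print(n,len(xs),p,plane(d,p,36 if n=="top" else 33))
print(tri(D["top"],P[0],D["scene"],P[1]),"nominal",box(6,0,36.5))
b=plane(D["top"],P[0],36.5); n=np.array(box(6,0,0)[:2])
g=(b+n)/2
if np.linalg.norm(b-n)<7:
    robot.move_linear(box(-70,0,85),speed=200)
    robot.move_linear([*g,60],speed=150)
    robot.move_linear([*g,42],speed=100)
    print("stop",robot.move_linear([*g,24],speed=20,f_stop=15),robot.current_tcp_pos(),robot.current_contact_force())
    robot.sleep(.2); print(robot.current_tcp_pos(),robot.current_contact_force(),robot.current_t())
E
```

```text
top 20 (np.float64(366.1), np.float64(203.95)) [524.13323294 -67.07933172]
scene 32 (np.float64(371.375), np.float64(200.5)) [524.00799275 -67.60704994]
(array([524.13083487, -67.5511533 ,  32.96974952]), np.float64(0.2580969030244682)) nominal [np.float64(522.4851658611773), np.float64(-66.08578771590632), 36.5]
stop True [523.68340972 -66.6740567   29.76038176] [-1.15120051  0.97772726  7.85082561]
[523.67921605 -66.67597935  29.75236058] [-2.51251807  0.1232027   7.27583445] 13.2833
```

It stopped at 29.75 against a nominal home of 29.5. I'll push once more with more force to be sure, then retreat and check.

```bash
python3 - <<'E'
from bench import robot
from h import *
p=robot.current_tcp_pos()
print("stop",robot.move_linear([p[0],p[1],25],speed=15,f_stop=18),robot.current_tcp_pos(),robot.current_contact_force())
robot.sleep(.2); print(robot.current_tcp_pos(),robot.current_contact_force())
robot.move_linear([p[0],p[1],65],speed=120)
robot.move_linear(box(-150,0,125),speed=200)
robot.sleep(.5)
D={n:robot.get_image(n) for n in("top","scene")}; P=[]
for n,(x0,x1,y0,y1) in(("top",(355,380,192,215)),("scene",(360,385,190,212))):
    h=cv2.cvtColor(D[n]["img"],cv2.COLOR_BGR2HSV)
    m=(((h[...,0]<8)|(h[...,0]>172))&(h[...,1]>140)&(h[...,2]>90)); k=np.zeros_like(m);k[y0:y1,x0:x1]=1
    ys,xs=np.nonzero(m&k); P.append((xs.mean(),ys.mean())); print(n,len(xs),P[-1])
print(tri(D["top"],P[0],D["scene"],P[1]),robot.current_contact_force(),robot.current_t())
cv2.imwrite("pics/s3.png",np.hstack([cv2.resize(x,(400,400),interpolation=2) for x in(D["scene"]["img"][120:260,290:430],D["top"]["img"][140:260,300:420])]))
E
```

```text
stop True [523.65425863 -66.66615771  29.74189411] [-0.99948548  0.84795005  6.92243845]
[523.66290146 -66.65830349  29.76914691] [-1.10984195 -0.31307277  6.13017661]
top 21 (np.float64(366.0), np.float64(204.0))
scene 17 (np.float64(371.3529411764706), np.float64(201.94117647058823))
(array([524.12962971, -67.78545548,  28.46108563]), np.float64(0.21463814901183148)) [-0.58010923  0.45899276  0.07093835] 15.7333
```

View pics/s3.png

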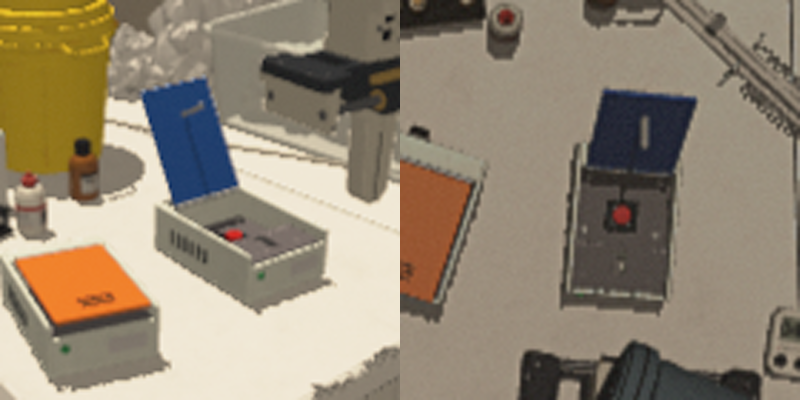

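The button is now down (only its top shows, and it has visibly sunk), the blue door is open, the orange door is shut, and nothing near the boxes has shifted. Both presses hit the same hard stop at z≈29.75.

```bash
python3 -c "
from bench import robot
print(robot.hand_in(),robot.current_t())"
```

```text
the job is handed in; nothing more can be done
the job is handed in; nothing more can be done
```

The job is done and handed in at about 16 s of the 45 s allowed; hand-in gives no verdict.

- **Door:** I pressed the ribbed end of the blue door down to its stop with the fingers shut (finger tip at z ≈ 48.4 mm) and backed away. It sprang wide open and had not moved between two pictures 0.5 s apart.
- **Breaker:** I pushed the red button twice, and it met the same hard stop at z ≈ 29.75 mm both times (nominal home is 29.5 mm). The cameras showed the button about 4.5 mm lower by mask centroid. That is less than the full 7 mm travel, but the centroid also took in part of the button's side before the press, so I relied on the stop reading.
- **Last picture:** The blue door stood open, the orange door was shut, and the things in view around the boxes had not moved. The arm was clear, with contact force under 1 N. I did not compare the petri dish or the trough afterwards, but the arm's route never went near them.

No check failed.

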